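# Clip the gel cassette shut

### The arm

A 6-joint arm with a two-finger parallel gripper is mounted at the origin on a cart in front of the work surface, level with it; the furniture and walls round the work are solid. World frame = base frame: x ahead of the robot, y to its left, z up, the work surface at z = 0. Lengths are in m, angles in degrees, forces in N, time in s.
With the tool pointing down it reaches from about 0.325 to 0.75 m from the base axis. Payload 7.6 kg.
Tool frame: the origin (TCP) lies on the centre line of the jaws, within the pads' length; the fingertips stand env.tips_ahead ahead of it and the grasp point (between the pads) lies 6 mm ahead of it (env.tips_ahead is the distance from the TCP to the fingertips, in m); z points along the fingers, y is the line along which they close (so a half turn about z gives the same grasp; the last joint's range is limited). The gripper opens to 85 mm and grips with 20 to 120 N. Pads are 22 mm wide; open, the fingers measure 114 mm over their backs; the gripper's body (76 mm by 85 mm) begins 54 mm behind the grasp point. The pads swing forward as they close: fully open they stand 13 mm farther back than shut.
Start: joints at [-71.981, 2.991, 80.254, -0, 96.75, -4.028], TCP at [0.197, -0.487, 0.256] pointing down, gripper open.
Joint ranges: [-166.34, 166.34], [-52.06, 124.39], [6.96, 135.62], [-60.46, 240.46], [14.63, 156.25], [-167.68, 167.68]. Speed limits (degrees/s): [147.25, 147.25, 172.46, 180, 180, 180].

### API

Orientations are given as a 3x3 rotation matrix whose columns are the frame's x, y, z axes.
In Python, from station import env, fingers, imaging, ticket, nets gives the robot as it stands. The module is installed in compiled form; this text tells all that it offers. Calls block until the motion is done:
- env.reach(position, orientation): joint-space move of the TCP to a pose.
- env.movel(position, attitude=None, v=0.15): straight line of the TCP; attitude=None keeps the orientation; v is the mean speed in m/s.
- env.goto_joints(angles): joint-space move.
- fingers.move_gripper(opening, grasp_force=None): opening from 0.0 (shut) to 1.0 (fully open); grasp_force is the grip in N (None keeps the last); returns when the fingers have stopped.
- env.wait(seconds).
- env.solve_ik(position, orientation): joint angles nearest the present ones, or None.
- env.get_state(): the state.
- imaging.get_image(name): name is "scene" or "top" or "wrist"; returns (picture, depth): 480x640x3 uint8, blue, green, red; 480x640 float32, m along the optical axis (not along the pixel's ray), 0 where there is no reading.
- imaging.camera_info(name): a dict with "fovy" (degrees; the focal length in pixels is half the picture's height over the tangent of half this angle, whatever the lens; pixels are square), "cx", "cy" (the principal point, pixels), "R" (3x3) and "t" (3): a world point X has camera coordinates R X + t. Camera axes: x right, y down, z forward; pixel columns grow to the right and rows downward; lengths in m; the calibration is good to about 2 mm. A picture is of the moment at which its call begins: read the wrist's pose just before it. camera_info takes no time and is no camera call; for the wrist camera it gives the pose at the moment of the call.
A pose or a line that the arm cannot do raises env.Unreachable and nothing moves.
- ticket.job_done(): hands the job in; it is judged then, once.
Trained networks look in the newest picture that a camera, given by its name, has taken for a name from the list of things; names that differ only in an ending like _2 or _b are one class to them, and where a whole thing is asked for, a point or a joint stands for the part that bears it (a point fixed in the world has none). Each returns a list of dicts, best first, with "conf" (0 to 1); they miss things now and then, are a little off and sometimes report something else, mostly with a low value. They report only what shows in the picture. A call takes as long as a camera call. They do not tell look-alikes from the thing itself.
- nets.recognise(label, camera): "uv" ([column, row] in pixels, amid what is visible of it).
- nets.outline_of(label, camera): "mask" (480x640 bool, what is visible of it) and "uv" ([column, row] in pixels, amid what is visible of it).
- nets.spot_point(label, camera): "uv" ([column, row] in pixels: a listed point, or the origin of a listed thing).
The state is a dict: "clock": time; "joint_pos": joint angles; "joint_vel": joint speeds; "tau": joint torques, N m; "eef_pos": TCP position; "orientation": TCP orientation; "ft_force": force on the tool from outside, world axes, zero at the start; "torque": the same for the moment, N m; "finger_gap": opening from 0.0 (shut) to 1.0 (fully open); "gripper_force": force on a finger pad.
Only numpy, scipy, OpenCV 4.12 (cv2) and the standard library are available. Lean on these libraries where they do the work, as an engineer would, in place of code of your own. Each camera call takes 0.05 s, during which the arm holds its last target. There are 200 camera calls.

### The job

Close up the gel cassette for casting: pick up the loose orange spring clip by its handles, squeeze it open, slip its open jaws over the bare side edge of the glass plates, level with the clip already on the other side, and let it close there so that it holds on by itself, square to the edge. It is glass, so go gently: do not knock it or press on it with the gripper, keep the cassette seated upright in its stand, and leave the stand and everything else where they are.

Things in the scene. Friction and masses are not known exactly. Their poses are not given: they have to be found in the camera images.
- clip: Loose orange spring clip, 30 mm wide, lying shut on its side. Origin: on the vertical pivot axis, at the underside; x to the jaw tips (x = 43 mm), z along the pivot. Handles run back to x = -63 mm; across their outsides at x = -45: 50 mm shut, 26 mm squeezed fully (parallel; about 10 N). The frame is that of the +y half: with jaws open by q, the centre line is turned q/2 from its x towards -y.
- clip_jaw (a joint): Opening angle of the loose clip's jaws, rad: 0 shut, 0.53 squeezed fully open (the grey pads, the last 16 mm before the tips, then stand 17 to 23 mm apart), about 0.17 when closed on the 8 mm cassette. A spring shuts it.
- clip_tip (a point): The tip of the loose clip's jaws, in the middle of its 30 mm width (x = 43 mm, z = 15 mm in the clip's frame); belongs to the half on the +y side.
- cassette: Gel cassette: two upright glass plates with blue spacer strips between their sides, 100 mm wide (y), 8 mm thick (x), 100 mm high (z). Origin: middle of its bottom edge, in the stand's slot, 12 mm over the bench. The +y edge is bare; the -y edge carries a like clip, fixed, its middle 60 mm above the cassette's bottom, jaw tips 16 mm in from the edge, handles out to y = -140 mm.
- bare_edge (a point): Middle of the thickness of the cassette's bare (+y) side edge, at the height of the other clip's middle (60 mm above the cassette's bottom, 72 mm above the bench). Axes as the cassette's: x through the glass, y outward from the edge, z up.
- stand: Grey casting stand, loose on the bench, 0.9 kg: base 56 x 112 mm (x, y), two cheeks along y up to 32 mm above the bench that hold the bottom 20 mm of the cassette. Origin: middle of its underside; axes as the cassette's.
- timer_2: Bystander: white bench timer with coloured buttons, 68 x 68 x 19 mm; origin at the middle of its underside.
- bottle: Bystander: glass bottle with blue cap and pink contents, 68 mm across, 135 mm high; origin at the middle of its underside.
- beaker: Bystander: small beaker, 45 mm across, 60 mm high; origin at the middle of its underside.
Things that resemble listed ones, but are neither listed nor needed, are in the scene too. What is shaped like the stand but green is not meant.

How it is judged (in metres and radians):
On the way:
1. the clip is held open with its jaw tips astride the bare side edge of the glass (value of joint clip_jaw above 0.27 rad and y of clip_tip in the frame of bare_edge between -0.036 and -0.004 m and z of clip_tip in the frame of bare_edge between -0.03 and 0.03 m and x of clip_tip in the frame of bare_edge between -0.025 and 0.025 m), for 0.1 s.
At the end, for the whole second after the job is handed in: Clip closed and holding by itself on the bare edge: tips 6 to 36 mm in, within 18 mm of the other clip's height, square within 0.3 rad, joint 0.11 to 0.25, pressing over 3 N; cassette seated (6 mm, 4 mm up), within 0.12 rad of upright; stand moved under 30 mm; all at rest (value of joint clip_jaw between 0.11 and 0.25 rad and contact force between clip and cassette above 3 N and y of clip_tip in the frame of bare_edge between -0.036 and -0.006 m and z of clip_tip in the frame of bare_edge between -0.018 and 0.018 m and angle between the x axis of clip and the y axis of cassette, either way round below 0.3 rad and angle between cassette's own z axis and vertical below 0.12 rad and z of cassette in the frame of stand below 0.016 m and horizontal distance between cassette and stand below 0.006 m and distance of stand from where it was at the start of the episode below 0.03 m and linear speed of each of clip, cassette below 0.02 m/s); the robot touches nothing.
It fails at once if the gripper or arm presses on the glass cassette with more than 3 N (contact force between any of the fingers, the arm and cassette above 3 N).
It fails at once if the clip is driven against the cassette with more than 35 N (contact force between clip and cassette above 35 N).
It fails at once if the cassette is knocked over or lifted out: more than 0.3 rad from upright, or 15 mm above its seat (angle between cassette's own z axis and vertical above 0.3 rad or z of cassette in the frame of stand above 0.027 m).
It fails at once if a bystander (timer, bottle, beaker) is pushed more than 30 mm (distance of any of timer_2, bottle, beaker from where it was at the start of the episode above 0.03 m).
It also fails if it takes over 40 s, if anything falls off the work surface, if the arm or the gripper's body presses on something with over 40 N, if the wrist force passes 120 N, or if a joint passes its speed limit or range.

## Working session

There is one attempt and no reset: what is moved stays moved. The work goes in short steps, each a Python script; the robot and the scene stay as the last script left them, time stands still between calls to the robot, and variables do not carry over. Pictures are saved under pics/ and viewed, at most 12 in all, crops included, and the job is handed in when it is done.

```bash
mkdir -p pics; cat > h.py <<'E'
import numpy as np, cv2
from station import env, fingers, imaging, ticket, nets
def cloud(name,d,ci=None):
    ci=ci or imaging.camera_info(name); f=240/np.tan(np.radians(ci['fovy'])/2)
    v,u=np.mgrid[0:480,0:640]
    P=np.stack([(u-ci['cx'])/f*d,(v-ci['cy'])/f*d,d],-1)
    return (P-np.array(ci['t']))@np.array(ci['R'])   # R^T (P-t)
E
python3 - <<'E'
from h import *
print(env.tips_ahead)
for n in ("scene","top"):
    im,d=imaging.get_image(n); cv2.imwrite(f'pics/{n}0.png',im); P=cloud(n,d); np.savez(f'{n}0.npz',im=im,d=d,P=P)
    ci=imaging.camera_info(n); print(n,ci['fovy'],-np.array(ci['R']).T@ci['t'])
    for l in ("clip","cassette","stand","timer_2","bottle","beaker"):
        for r in nets.outline_of(l,n)[:3]:
            m=r['mask']&(d>0); Q=P[m]
            print(l,round(r['conf'],2),np.round(r['uv']),m.sum(),np.round(np.median(Q,0),3),np.round(np.percentile(Q,2,0),3),np.round(np.percentile(Q,98,0),3))
    for l in ("clip_tip","bare_edge","clip","cassette"):
        print(l,[(round(r['conf'],2),np.round(r['uv'])) for r in nets.spot_point(l,n)[:3]])
E
```

```text
0.025
scene 56.262143595857 [0.08866824 0.79817455 0.65026625]
clip 0.8 [365. 260.] 863 [0.378 0.243 0.022] [0.333 0.191 0.002] [0.44  0.264 0.031]
cassette 0.7 [312. 196.] 1798 [0.545 0.199 0.077] [0.517 0.085 0.032] [0.559 0.271 0.112]
stand 0.96 [302. 226.] 843 [0.532 0.238 0.017] [0.519 0.171 0.002] [0.568 0.278 0.033]
stand 0.74 [367. 327.] 2109 [0.289 0.376 0.025] [0.24  0.333 0.   ] [0.341 0.411 0.033]
stand 0.5 [355. 261.] 585 [0.389 0.245 0.019] [ 0.338  0.219 -0.   ] [0.446 0.265 0.031]
timer_2 0.86 [271. 306.] 1214 [0.452 0.439 0.016] [0.421 0.403 0.006] [0.488 0.47  0.02 ]
timer_2 0.45 [357. 262.] 563 [0.388 0.245 0.019] [0.339 0.23  0.   ] [0.444 0.265 0.031]
bottle 0.85 [252. 180.] 1644 [0.674 0.242 0.081] [0.657 0.207 0.008] [0.711 0.259 0.135]
beaker 0.63 [288. 169.] 475 [0.677 0.118 0.039] [0.66  0.088 0.002] [0.704 0.131 0.059]
clip_tip [(0.67, array([274., 309.])), (0.57, array([380., 276.]))]
bare_edge [(0.94, array([286., 214.]))]
clip [(0.91, array([365., 267.]))]
cassette [(0.81, array([303., 222.]))]
top 49.94511590077389 [0.39129271 0.26615496 0.9011712 ]
clip 0.74 [329. 324.] 758 [0.38  0.237 0.028] [ 0.337  0.185 -0.002] [0.441 0.261 0.032]
cassette 0.85 [368. 221.] 1701 [0.546 0.181 0.085] [0.519 0.089 0.034] [0.56  0.267 0.113]
stand 0.78 [253. 375.] 2258 [0.295 0.365 0.025] [0.244 0.327 0.006] [0.348 0.405 0.034]
stand 0.76 [336. 238.] 1044 [0.532 0.226 0.023] [0.519 0.169 0.004] [0.563 0.275 0.034]
timer_2 0.77 [216. 280.] 1540 [0.455 0.433 0.016] [0.423 0.4   0.012] [0.488 0.466 0.02 ]
bottle 0.58 [338. 138.] 1981 [0.675 0.227 0.1  ] [0.657 0.195 0.01 ] [0.712 0.256 0.136]
beaker 0.92 [406. 146.] 772 [0.689 0.107 0.027] [ 0.661  0.089 -0.001] [0.718 0.13  0.06 ]
clip_tip [(0.9, array([320., 349.]))]
bare_edge [(0.57, array([312., 216.]))]
clip [(0.92, array([333., 323.]))]
cassette [(0.71, array([340., 226.]))]
```

View pics/scene0.png

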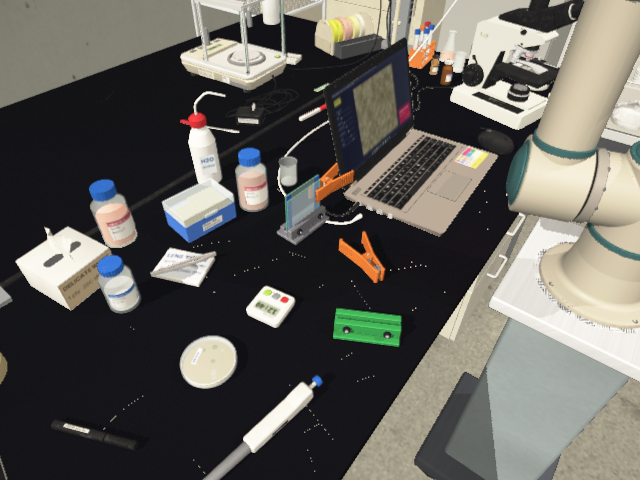

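View pics/top0.png

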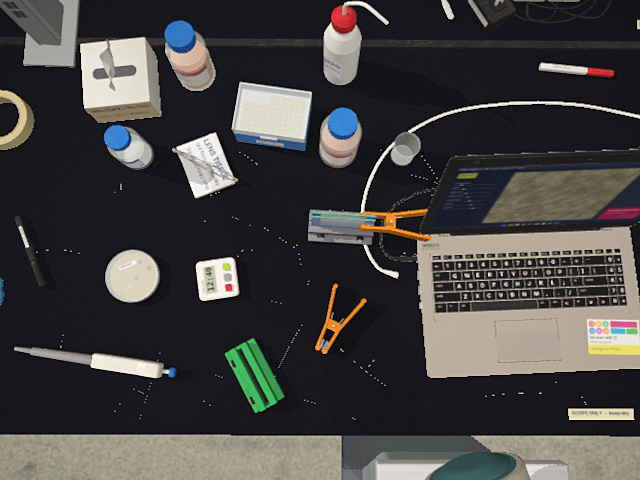

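The loose clip lies at about top (333,323), with its tips near (320,350) and its handles up and to the right. The cassette is in the grey stand, with its bare edge at about (312,216). I'll fit both from the cloud, then check reachability and take close views.

```bash
cat > k.py <<'E'
from h import *
def orange(im):
    h=cv2.cvtColor(im,cv2.COLOR_BGR2HSV); return (h[...,0]>5)&(h[...,0]<20)&(h[...,1]>150)&(h[...,2]>90)
def clipfit(im,P,box=(0.29,0.48,0.15,0.30)):
    m=orange(im)&(P[...,2]>0.02)&(P[...,2]<0.04)&(P[...,0]>box[0])&(P[...,0]<box[1])&(P[...,1]>box[2])&(P[...,1]<box[3])
    Q=P[m][:,:2].astype(np.float32); c,(w,h),a=cv2.minAreaRect(Q)
    mu=Q.mean(0); e=np.linalg.eigh(np.cov((Q-mu).T))[1][:,1]
    s=(Q-mu)@e; n=np.array([-e[1],e[0]]); t=(Q-mu)@n
    if np.ptp(t[s>s.mean()+.03])>np.ptp(t[s<s.mean()-.03]): e=-e;s=-s;n=-n;t=-t   # e toward tips
    tip=np.percentile(s,99.7); back=np.percentile(s,.3)
    return mu,e,tip,back,t.min(),t.max(),m.sum(),P[m][:,2].mean()
def R(yaw):  # tool down, tool x axis at yaw, y = closing
    c,s=np.cos(yaw),np.sin(yaw); return np.array([[c,s,0],[s,-c,0],[0,0,-1.]])
E
python3 - <<'E'
from k import *
for n in("top","scene"):
    z=np.load(n+'0.npz');im,P=z['im'],z['P']
    mu,e,tip,back,a,b,k,zz=clipfit(im,P); print(n,mu,np.degrees(np.arctan2(e[1],e[0])),tip,back,a,b,k,zz,'pivot',mu+e*(tip-.043))
    m=(P[...,2]>.100)&(P[...,2]<.118)&(abs(P[...,0]-.545)<.04)&(P[...,1]>.13)&(P[...,1]<.30)&~orange(im)
    Q=P[m];print('glass',len(Q),Q.min(0),Q.max(0),cv2.fitLine(Q[:,:2].astype('f4'),2,0,.01,.01).ravel())
    m=(P[...,2]>.026)&(P[...,2]<.036)&(abs(P[...,0]-.545)<.045)&(P[...,1]>.10)&(P[...,1]<.30)&~orange(im)
    Q=P[m];print('cheek',len(Q),Q.min(0),Q.max(0),cv2.minAreaRect(Q[:,:2].astype('f4')))
cy=np.arctan2(e[1],e[0])
for flip in(0,np.pi,-np.pi):
    for p,y in(((.42,.22,.03),cy),((.545,.342,.085),-np.pi/2)):
        q=env.solve_ik(p,R(y+flip)); print(flip,None if q is None else np.round(q))
im=np.load('top0.npz')['im']; cv2.imwrite('pics/crop.png',cv2.resize(im[180:370,260:450],None,fx=3,fy=3,interpolation=cv2.INTER_CUBIC))
E
```

```text
top [0.38307738 0.23148641] 151.9885821311275 0.05384026085389186 -0.05684503597742523 -0.031157816337662424 0.02891994955170832 546 0.028720613659739363 pivot [0.37350702 0.23657751]
glass 338 [0.54138655 0.17113117 0.10002689] [0.55537378 0.26972512 0.11585564] [0.05878463 0.9982707  0.5486723  0.22075224]
cheek 504 [0.52382813 0.16714142 0.02601429] [0.56705115 0.27687541 0.03592055] ((0.535436749458313, 0.22508354485034943), (0.11390520632266998, 0.03293878585100174), 73.90318298339844)
scene [0.38310352 0.2362851 ] 154.50080722592472 0.05331208854070498 -0.060169167262595094 -0.025106108085358448 0.03572091475809406 467 0.027343115655555132 pivot [0.37379592 0.24072444]
glass 267 [0.54069698 0.17217349 0.10002818] [0.55597354 0.27315974 0.11414656] [0.0564413  0.99840593 0.54854953 0.22431827]
cheek 376 [0.52347214 0.16771106 0.02601605] [0.56690346 0.27891435 0.03584514] ((0.5383931398391724, 0.22547738254070282), (0.11384523659944534, 0.035674404352903366), 75.775634765625)
0 [ 23.   7. 103.  -0.  70. -41.]
0 [  29.   28.   70.   -0.   82. -151.]
3.141592653589793 [ 23.   7. 103.  -0.  70. 139.]
3.141592653589793 [29. 28. 70. -0. 82. 29.]
-3.141592653589793 [ 23.   7. 103.  -0.  70. 139.]
-3.141592653589793 [29. 28. 70. -0. 82. 29.]
```

View pics/crop.png

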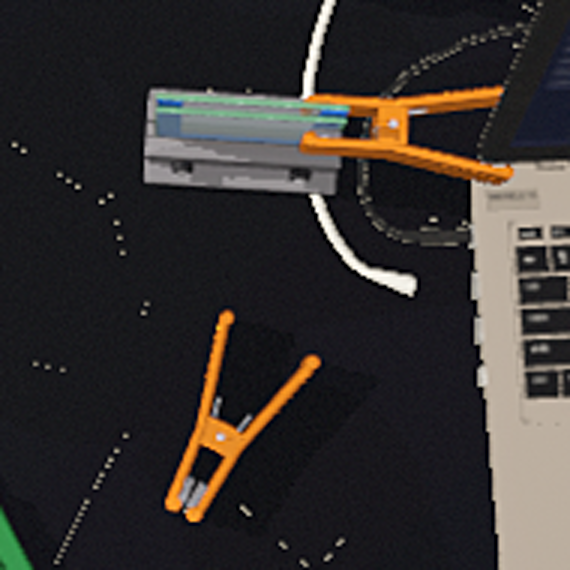

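Next I'll hover over the handles and refine the clip pose with the wrist camera.

```bash
python3 - <<'E'
from k import *
cy=np.radians(153.2); e=np.array([np.cos(cy),np.sin(cy)]); piv=np.array([.3737,.2385])
p=piv-.045*e
env.reach([*p,.24],R(cy+np.pi)); print(env.get_state()['joint_pos'],env.get_state()['clock'])
ci=imaging.camera_info('wrist'); im,d=imaging.get_image('wrist'); cv2.imwrite('pics/w1.png',im); P=cloud('wrist',d,ci); np.savez('w1.npz',im=im,P=P)
mu,e,tip,back,a,b,k,zz=clipfit(im,P); print(mu,np.degrees(np.arctan2(e[1],e[0])),tip,back,a,b,k,zz,'pivot',mu+e*(tip-.043))
for l in("clip","clip_tip"):
  for r in nets.spot_point(l,'wrist')[:3]:
    u,v=np.round(r['uv']).astype(int); print(l,r['conf'],u,v,P[min(v,479),min(u,639)])
E
```

```text
[ 2.32190710e+01 -6.05584055e+00  9.09846142e+01 -6.80571337e-03
  9.50704639e+01  1.40058848e+02] 3.7083
[0.3877037  0.22814254] 152.81932084167136 0.058057913514194884 -0.05383543538790242 -0.030206366989483317 0.03013436582192236 757 0.027151912136546004 pivot [0.37430861 0.23502097]
clip 0.66 314 242 [0.38670189 0.23190532 0.02478136]
clip 0.58 239 62 [0.54558156 0.21469322 0.04515804]
clip_tip 0.75 318 286 [0.34545038 0.24848682 0.02533184]
```

View pics/w1.png

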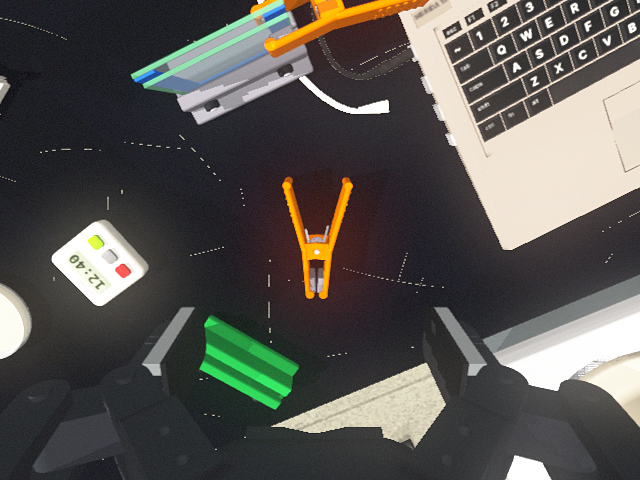

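```bash
python3 - <<'E'
from k import *
cy=np.radians(152.8); e=np.array([np.cos(cy),np.sin(cy)]); piv=np.array([.3765,.234])
p=piv-.045*e
env.reach([*p,.09],R(cy+np.pi)); env.movel([*p,.029],v=.08)
s=env.get_state();print(s['ft_force'],s['eef_pos'])
fingers.move_gripper(0.0,30); s=env.get_state();print(s['finger_gap'],s['gripper_force'],s['ft_force'])
env.movel([*p,.13],v=.1); s=env.get_state();print(s['finger_gap'],s['gripper_force'],s['clock'],s['eef_pos'])
im,d=imaging.get_image('top'); P=cloud('top',d); cv2.imwrite('pics/t2.png',cv2.resize(im[200:400,220:460],None,fx=2.5,fy=2.5))
ci=imaging.camera_info('wrist'); im,d=imaging.get_image('wrist'); cv2.imwrite('pics/w2.png',im); P=cloud('wrist',d,ci)
np.savez('w2.npz',im=im,P=P)
Q=P[orange(im)&(d>0)&(d<.4)]; Q=Q[np.linalg.norm(Q[:,:2]-p,axis=1)<.12]
T=(Q-s['eef_pos'])@np.array(s['orientation']); print(len(T),np.percentile(T,[1,10,50,90,99],axis=0).round(4))
E
```

```text
[-0.29513674  0.22184505 -0.22095579] [0.41689565 0.21360161 0.02950793]
0.30695638931987795 29.913285970687866 [ 0.58256306 -0.71414688 10.99725257]
0.30606626284669247 29.51037883758545 7.15 [0.41611794 0.21326262 0.12916695]
5555 [[-0.0772 -0.0144  0.0014]
 [-0.0397 -0.0117  0.0027]
 [ 0.0003 -0.0023  0.005 ]
 [ 0.021   0.0119  0.0286]
 [ 0.0218  0.0139  0.1308]]
```

View pics/w2.png

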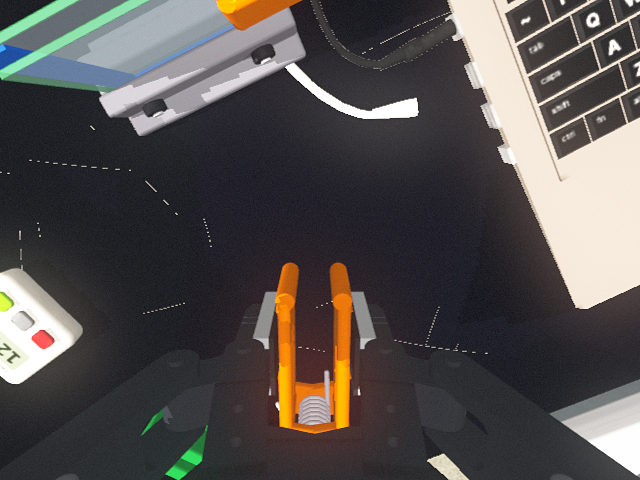

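View pics/t2.png

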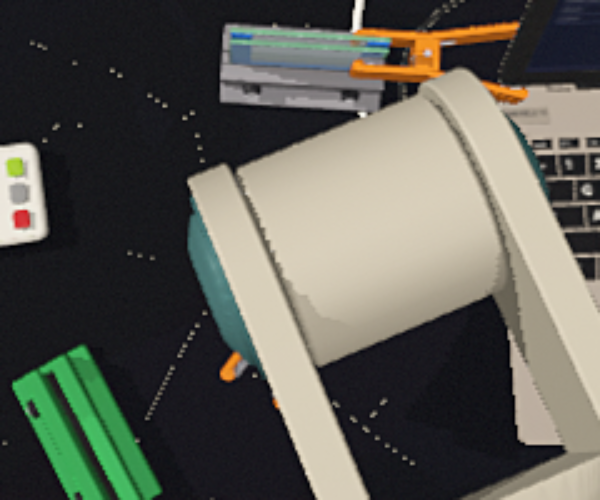

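The clip is held fully squeezed and symmetric between the pads. I'll carry it over and stop short of the edge to check it.

```bash
cat > g.py <<'E'
from k import *
u=np.array([.0576,.9983,0]); edge=np.array([.5513,.2715,.072]); OR=R(np.arctan2(u[1],u[0]))
E
python3 - <<'E'
from g import *
s=env.get_state(); env.movel([*s['eef_pos'][:2],.2],v=.15)
pre=edge+u*.1175+[0,0,.016]
env.reach([*pre[:2],.2],OR); env.movel(pre,v=.1)
s=env.get_state();print(s['finger_gap'],s['clock'],s['eef_pos'],s['joint_pos'].round(1) if hasattr(s['joint_pos'],'round') else s['joint_pos'])
print(np.array(s['orientation']).round(3))
for n in('scene','wrist'):
    ci=imaging.camera_info(n); im,d=imaging.get_image(n); P=cloud(n,d,ci); np.savez(n+'3.npz',im=im,P=P,d=d)
    if n=='scene': cv2.imwrite('pics/s3.png',cv2.resize(im[130:290,200:400],None,fx=4,fy=4,interpolation=cv2.INTER_CUBIC)); 
    else: cv2.imwrite('pics/w3.png',im)
    m=orange(im)&(d>0); Q=P[m]; Q=Q[(Q[:,1]>.28)&(Q[:,1]<.46)&(Q[:,2]>.03)]
    T=(Q-s['eef_pos'])@np.array(s['orientation'])
    print(n,len(T),np.percentile(T,[.5,5,50,95,99.5],axis=0).round(4).tolist() if len(T) else '')
    if len(T):
        f=T[T[:,0]<-.065]; print('tips',len(f),np.percentile(f,[1,50,99],axis=0).round(4).tolist() if len(f) else '')
    for l in('bare_edge','clip_tip'):
        for r in nets.spot_point(l,n)[:3]: print(l,round(r['conf'],2),r['uv'],P[int(min(479,r['uv'][1])),int(min(639,r['uv'][0]))].round(4))
    m=(P[...,2]>.095)&(P[...,2]<.118)&(abs(P[...,0]-.55)<.04)&(P[...,1]>.15)&(P[...,1]<.285)&~orange(im)
    Q=P[m]; 
    if len(Q)>20: C=(Q-edge)@np.c_[[u[1],-u[0],0],u]; print('glass in edge frame',len(Q),np.percentile(C,[1,50,99],axis=0).round(4).tolist())
E
```

```text
0.30956780570824804 10.7417 [0.55850353 0.38906749 0.08909129] [31.8 33.8 62.  -0.  84.2 35.1]
[[ 0.058  0.998  0.002]
 [ 0.998 -0.058  0.001]
 [ 0.001  0.001 -1.   ]]
scene 580 [[-0.0915, -0.0438, -0.0285], [-0.0871, -0.0208, 0.0007], [-0.0391, -0.0136, 0.0136], [0.02, 0.013, 0.0283], [0.0214, 0.0183, 0.0308]]
tips 166 [[-0.0917, -0.0227, -0.0004], [-0.0787, -0.0185, 0.0099], [-0.0654, 0.019, 0.0301]]
bare_edge 0.94 [284.5, 210.8] [0.6192 0.2012 0.    ]
clip_tip 0.65 [268.6, 218.1] [0.4949 0.3825 0.1618]
glass in edge frame 344 [[-0.0055, -0.0978], [-0.0001, -0.0461], [0.0039, -0.0001]]
wrist 6398 [[-0.0527, -0.0119, 0.0018], [-0.0433, -0.011, 0.0027], [-0.0079, 0.0001, 0.0043], [0.019, 0.014, 0.0292], [0.0195, 0.0149, 0.0321]]
tips 0
```

View pics/s3.png

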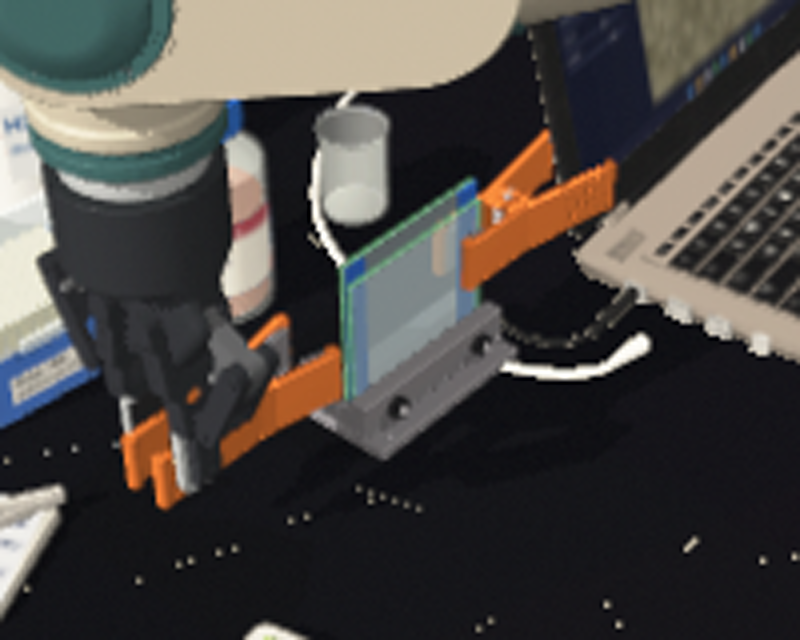

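View pics/w3.png

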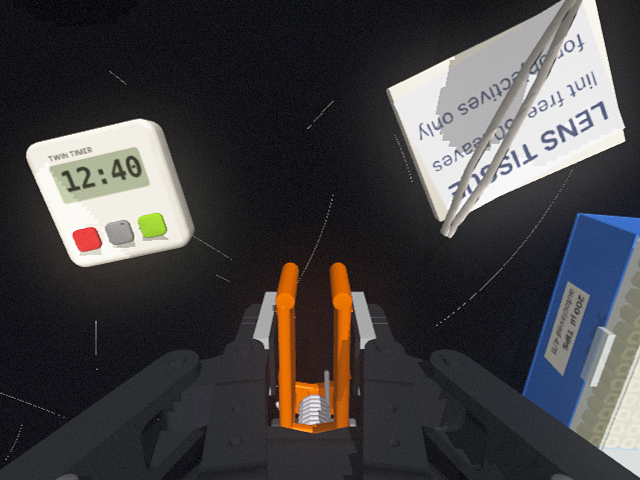

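The clip is level and open, lined up with the glass: its tips are about 25 mm outside the edge and mid-height is 73 mm. I'll go in by steps and watch the wrist force.

```bash
python3 - <<'E'
from g import *
f0=np.array(env.get_state()['ft_force']); 
for off in(.095,.088,.084,.080,.076,.0715):
    env.movel(edge+u*off+[0,0,.0155],v=.04); s=env.get_state(); print(off,(np.array(s['ft_force'])-f0).round(2),s['eef_pos'].round(4) if hasattr(s['eef_pos'],'round') else s['eef_pos'],s['clock'])
    if np.linalg.norm(np.array(s['ft_force'])-f0)>3: print('contact'); break
im,d=imaging.get_image('scene'); P=cloud('scene',d); np.savez('scene4.npz',im=im,P=P,d=d)
cv2.imwrite('pics/s4.png',cv2.resize(im[140:270,230:360],None,fx=4.6,fy=4.6,interpolation=cv2.INTER_CUBIC))
E
```

```text
0.095 [-0.13  0.14 -0.68] [0.5568 0.3663 0.0876] 11.7583
0.088 [ 0.72  0.8  -0.43] [0.5564 0.3591 0.0875] 12.0833
0.084 [ 1.47  0.09 -0.57] [0.5562 0.3552 0.0875] 12.3333
0.08 [ 0.87  0.09 -0.17] [0.5559 0.3511 0.0875] 12.5833
0.076 [ 0.22  0.81 -1.31] [0.5557 0.3471 0.0875] 12.8333
0.0715 [ 0.63 -0.53 -0.63] [0.5555 0.3426 0.0875] 13.0917
```

View pics/s4.png

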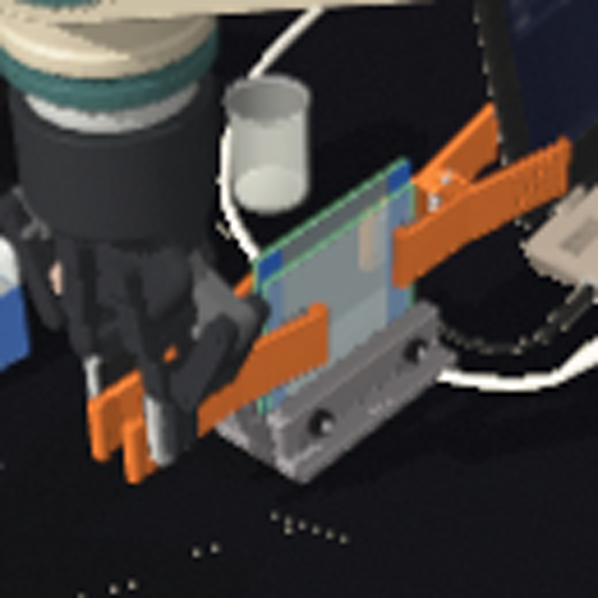

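The jaws are astride the bare edge with no contact force. I'll open the gripper in small steps so the clip closes gently.

```bash
python3 - <<'E'
from g import *
for o in(.34,.38,.42,.46,.49,.52,.56,.62,.75,.9):
    fingers.move_gripper(o,30); s=env.get_state(); print(o,round(s['finger_gap'],3),np.round(s['gripper_force'],2),np.round(s['ft_force'],2),s['clock'])
p=edge+u*.0715
env.movel([*p[:2],.2],v=.1); env.reach([.45,.40,.33],OR)
for n in('scene','top'):
    im,d=imaging.get_image(n); P=cloud(n,d); 
    m=orange(im)&(d>0)&(P[...,1]>.235)&(P[...,1]<.40)&(P[...,0]>.49)&(P[...,2]>.035); Q=P[m]
    C=(Q-edge)@np.c_[[u[1],-u[0],0],u,[0,0,1]]; print(n,len(C),np.percentile(C,[.5,5,50,95,99.5],axis=0).round(4).tolist() if len(C) else '')
    m=(P[...,2]>.095)&(P[...,2]<.118)&(abs(P[...,0]-.55)<.04)&(P[...,1]>.15)&(P[...,1]<.285)&~orange(im)
    C=(P[m]-edge)@np.c_[[u[1],-u[0],0],u]; print('glass',len(C),np.percentile(C,[1,50,99],axis=0).round(4).tolist())
    if n=='top': a=cv2.resize(im[180:260,250:400],(780,416),interpolation=cv2.INTER_CUBIC)
    else: b=cv2.resize(im[140:270,230:360],(540,540),interpolation=cv2.INTER_CUBIC); cv2.imwrite('pics/s5.png',b)
cv2.imwrite('pics/t5.png',a); print(env.get_state()['clock'])
E
```

```text
0.34 0.34 7.81 [ 0.42 -0.06 -1.62] 13.3583
0.38 0.383 7.38 [ 0.04 -0.27 -0.19] 13.575
0.42 0.419 7.04 [ 0.99 -0.15 -0.55] 13.7917
0.46 0.459 6.71 [-0.92 -0.48 -0.49] 14.0083
0.49 0.491 6.47 [ 0.34  0.35 -0.98] 14.225
0.52 0.517 6.23 [0.56 0.63 0.3 ] 14.4417
0.56 0.556 4.7 [ 0.02 -0.04 -0.94] 14.6583
0.62 0.625 0.0 [ 0.28 -0.43  0.38] 14.8833
0.75 0.751 0.0 [-0.13  0.85  0.57] 15.15
0.9 0.901 0.0 [-0.34 -0.46 -0.46] 15.4333
scene 969 [[-0.0256, -0.0182, -0.0127], [-0.0236, -0.008, -0.0105], [-0.0118, 0.0484, 0.006], [0.02, 0.0912, 0.0165], [0.0232, 0.0931, 0.0179]]
glass 349 [[-0.0055, -0.0984], [-0.0003, -0.0462], [0.0037, 0.0007]]
top 862 [[-0.0251, -0.0204, -0.0121], [-0.0225, -0.0137, -0.0078], [-0.0054, 0.0345, 0.0137], [0.0197, 0.0866, 0.017], [0.0232, 0.0904, 0.0183]]
glass 417 [[-0.0041, -0.1001], [0.0008, -0.051], [0.0041, -0.0018]]
17.55
```

View pics/s5.png

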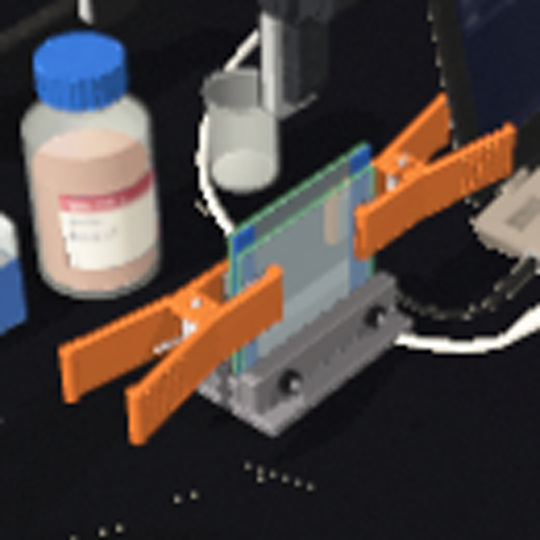

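View pics/t5.png

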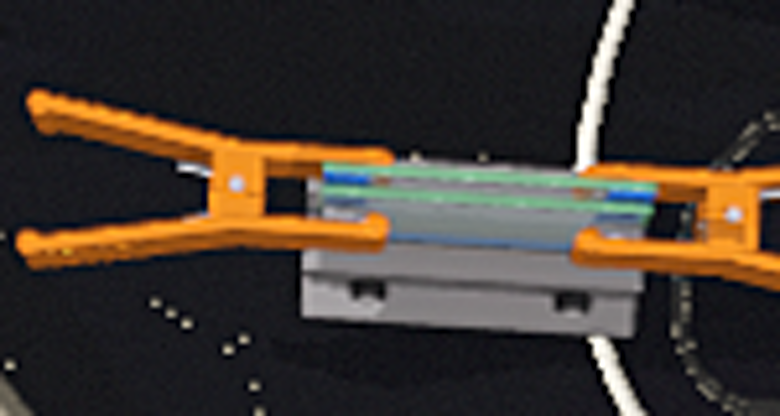

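The clip holds on the bare edge by itself, square to it and level with the other clip, with its tips about 18 mm in. The cassette hasn't moved and the arm is clear, so I'll hand it in.

```bash
python3 -c "
from h import *
print(ticket.job_done())"
```

```text
the job is handed in; nothing more can be done
None
```

The clip is closed on the bare edge and holding by itself, square, level with the other clip and tips about 18 mm in; the cassette stayed put, and I handed the job in after about 18 s (no verdict was returned).

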